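# Turn a potsherd over against a sloping rest

### The arm

A 6-joint arm with a two-finger parallel gripper is mounted at the origin on a cart in front of the work surface, level with it; the furniture and walls round the work are solid. World frame = base frame: x ahead of the robot, y to its left, z up, the work surface at z = 0. Lengths are in m, angles in rad, forces in N, time in s.
With the tool pointing down it reaches from about 0.35 to 0.775 m from the base axis. Payload 5.5 kg.
Tool frame: the origin (TCP) lies midway between the tips of the shut fingers; the grasp point (between the pads) lies grasp_offset behind it (grasp_offset is the distance from the TCP to the grasp point, in m); z points along the fingers, y is the line along which they close (so a half turn about z gives the same grasp; the last joint's range is limited). The gripper opens to 85 mm and grips with 20 to 120 N. Pads are 22 mm wide; open, the fingers measure 114 mm over their backs; the gripper's body (76 mm by 85 mm) begins 54 mm behind the grasp point. The pads swing forward as they close: fully open they stand 13 mm farther back than shut.
Start: joints at [-1.258, 0.313, 0.046, 1.304, 0, 1.431], TCP at [0.252, -0.517, 0.231] pointing down, gripper open.
Joint ranges: [-2.76, 2.76], [-0.86, 1.69], [-1.03, 1.26], [-2.2, 2.34], [-1.47, 1.5], [-3.14, 3.14]. Speed limits (rad/s): [2.57, 2.57, 3.14, 3.14, 3.14, 3.14].

### API

Orientations are given as a unit quaternion [w, x, y, z].
In Python, from workcell import * gives the robot as it stands.
- The arm moves only by the tool step_arm, never from a script. Its argument "deltas" is a list of rows, each a list of 7 numbers: the shift along the world's x, y, z in mm, then the turn, a rotation vector about the world's x, y, z in degrees, then the gripper's target within -1 to 1 (fully open at 1, half-way at 0, shut at -1). A call has 1 to 5 rows; each row shifts and turns the commanded pose from where the row before left it; what a row does not reach is not made up. A row lasts 1/10 s, in which the tool goes at most 50 mm and 8.59 degrees, less where a joint would pass 70% of its speed; a pose out of reach is approached as far as the arm can. A call is refused whole if a number of a shift passes 50 or a number of a turn 8.59, either way. A call with a gripper value outside its range is refused whole. The fingers move at their own pace and stop on an object; "newtons" is the grip in N (left out, the last holds). Time passes only in rows, so rows that do not move let the fingers close. It gives the time, the measured TCP pose, the force, the opening and the grip force at its end, in the units of the state.
- get_state(): the state, without advancing time (a new reading comes with each control period).
- read_camera(name): name is "scene" or "top" or "wrist"; returns a dict with "image" (420x560x3 uint8, red, green, blue), "z_map" (420x560 float32, m along the optical axis (not along the pixel's ray), 0 where there is no reading), "K" (3x3 intrinsics, pixels), "dist_coeffs" ([k1, k2, p1, p2, k3] as OpenCV has them; the pictures are not rectified), "world_from_camera" (4x4, takes a point from camera to world coordinates). Camera axes: x right, y down, z forward; pixel columns grow to the right and rows downward; lengths in m; the calibration is good to about 2 mm. A picture is of the moment at which its call begins.
- hand_in(): hands the job in; it is judged then, once.
The state is a dict: "clock": time; "joint_pos": joint angles; "qvel": joint speeds; "tau": joint torques, N m; "tcp_pos": TCP position; "orientation": TCP orientation; "wrist_force": force on the tool from outside, world axes, zero at the start; "ft_torque": the same for the moment, N m; "finger_gap": finger opening in m; "grip_force": force on a finger pad.
Only numpy, scipy, OpenCV 4.12 (cv2) and the standard library are available. Lean on these libraries where they do the work, as an engineer would, in place of code of your own. Each camera call takes 0.05 s, during which the arm holds its last target. There are 200 camera calls.

### The job

Turn the large potsherd over by light pushes alone, never gripping it and never lifting it off the desk. Push it flat along the desk against the sloping front of the white plastic rest until it climbs and stands leaning on it, then reach behind the rest and push the sherd's projecting top edge back over, so that it falls and lies flat on the desk in front of the rest with its other face up. Leave the film can, the scale bar and the small sherd where they are.

Things in the scene. Friction and masses are not known exactly. Their poses are not given: they have to be found in the camera images.
- rest: White slick plastic rest (friction about 0.2), fixed to the desk: a straight wall 150 mm long (its x axis), 44 mm high, 8 mm thick. Its front looks to its +y (about robot's left), where the sherd lies, and steepens: 42 deg from the desk up to z 7 mm, 58 to 18, 72 to 44, leaning to -y. Origin: on the desk, mid-length, at the foot of the front face. Behind: a foot plate 7 mm high to y = -56 mm.
- rest_top (a point): Middle of the top of the rest's wall, 44 mm above the desk. In the rest's frame the wall's top runs from y = -23 mm (front edge) to y = -31 mm (back edge).
- sherd: The large brown potsherd: flat plate of roughly octagonal outline, 85 (x) x 74 (y) x 12 (z) mm, about 60 g, friction about 0.6. Origin: centre of its underside at the start; its z is up at the start and points down once turned over. Starts flat, 75 to 130 mm in front of the rest's foot. Leaning on the rest, its top edge stands about 70 mm above the desk, well above the wall.
- film_can: Bystander: black film canister with a grey cap, 34 mm across, 51 mm high, loose, upright beyond the end of the rest that is nearer to the robot. Origin: centre of its underside.
- scale_bar: Bystander: black and white photo scale, 20 (x) x 105 (y) x 9 (z) mm, loose, lying beyond the end of the rest that is farther from the robot. Origin: centre of its underside.
- small_sherd: Bystander: small thick brown sherd, 49 x 54 x 14 mm, loose, lying flat on the desk behind the rest. Origin: centre of its underside.
Not all that is in view belongs to the job. Several things look just like the sherd: the one meant starts farthest to the robot's left.

How it is judged:
On the way:
1. the sherd, pushed against the rest, stands leaning on its sloping face (angle between sherd's own z axis and vertical between 0.9 and 1.5 rad and contact force between sherd and rest above 0.02 N and z of sherd in the frame of rest below 0.055 m), for 0.2 s.
At the end, for the whole second after the job is handed in: The large sherd lies at rest on the desk in front of the rest, upside down (within 17 degrees of flat), its centre within 160 mm of the face's foot and within 100 mm of the rest's middle sideways; the film can, the scale bar and the small sherd are within 30 mm of where they stood (angle between sherd's own z axis and vertical above 2.85 rad and height (world z) of sherd below 0.03 m and y of sherd in the frame of rest between 0 and 0.16 m and x of sherd in the frame of rest between -0.1 and 0.1 m and linear speed of sherd below 0.02 m/s and distance of each of film_can, scale_bar, small_sherd from where it was at the start of the episode below 0.03 m); the robot touches nothing.
It fails at once if the sherd is lifted: carried up standing, more than about 20 mm off the desk (height (world z) of sherd above 0.06 m).
It fails at once if the sherd is lifted: raised flat off the desk, before or after it is turned ((angle between sherd's own z axis and vertical below 0.3 rad and height (world z) of sherd above 0.025 m) or (angle between sherd's own z axis and vertical above 2.85 rad and height (world z) of sherd above 0.042 m)).
It fails at once if the sherd is gripped or pressed hard where a light push does it (away from the rest, or past its lean) (contact force between the fingers and sherd above 8 N and (y of sherd in the frame of rest above 0.075 m or angle between sherd's own z axis and vertical above 1.4 rad)).
It fails at once if the film can is knocked over (angle between film_can's own z axis and vertical above 0.5 rad).
It fails at once if a bystander is pushed away (distance of any of film_can, scale_bar, small_sherd from where it was at the start of the episode above 0.03 m).
It also fails if it takes over 51 s, if anything falls off the work surface, if the arm or the gripper's body presses on something with over 40 N, if the wrist force passes 120 N, or if a joint passes its speed limit or range.

## Working session

There is one attempt and no reset: what is moved stays moved. The work goes in short steps, Python scripts to look and compute and a tool call to move; the robot and the scene stay as the last step left them, time stands still between calls to the robot, and variables do not carry over. Pictures are saved under pics/ and viewed, at most 10 in all, crops included, and the job is handed in when it is done.

Besides the shell and the picture viewer there is one more tool, called after "Emit:" as name(argument=value, ...), one argument or row to a line, values as JSON. step_arm: Moves the arm, as the interface text tells. Its arguments: {"type":"object","properties":{"deltas":{"type":"array","items":{"type":"array","items":{"type":"number"}}},"newtons":{"type":"number"}},"required":["deltas"]}

```bash
mkdir -p pics; python3 - <<'E'
from workcell import *
import cv2,numpy as np,pickle
s=get_state();print(s)
d={}
for n in("top","scene"):
    c=read_camera(n);d[n]=c;cv2.imwrite(f"pics/{n}0.png",c["image"][...,::-1])
    print(n,c["K"].tolist(),c["dist_coeffs"],c["world_from_camera"].round(3).tolist())
pickle.dump(d,open("cam0.pkl","wb"))
E
```

```text
{'clock': 0.0, 'joint_pos': array([-1.25763675e+00,  3.13977954e-01,  4.50022866e-02,  1.30359374e+00,
       -7.22258239e-06,  1.43121230e+00]), 'qvel': array([-0.00100944, -0.00210947,  0.00086529,  0.00044638, -0.00166686,
        0.00067349]), 'tau': array([-7.22126115e-04, -4.80622315e+01,  2.98535174e+01,  1.93055591e-02,
       -5.08275832e-05,  1.28543149e-06]), 'tcp_pos': array([ 0.25136775, -0.51659253,  0.23043116]), 'orientation': array([-8.82891771e-04,  9.74486749e-01,  2.24443288e-01, -8.04421080e-05]), 'wrist_force': array([-0.10813183,  0.09972429,  0.68468581]), 'ft_torque': array([0.01936915, 0.04835618, 0.01102287]), 'grip_force': 0.0, 'finger_gap': 0.08552685062549142}
top [[470.2545020955729, 0.0, 286.38199851456807], [0.0, 470.2545020955729, 209.3956366415613], [0.0, 0.0, 1.0]] [-0.15954113  0.          0.          0.          0.        ] [[0.03, -0.979, 0.2, 0.332], [-1.0, -0.029, 0.011, -0.033], [-0.005, -0.2, -0.98, 0.982], [0.0, 0.0, 0.0, 1.0]]
scene [[437.0011344386857, 0.0, 282.29338736645565], [0.0, 437.0011344386857, 217.59898973958454], [0.0, 0.0, 1.0]] [-0.10977357  0.          0.          0.          0.        ] [[-0.883, -0.294, 0.365, 0.22], [-0.469, 0.584, -0.663, 0.537], [-0.018, -0.757, -0.654, 0.621], [0.0, 0.0, 0.0, 1.0]]
```

View pics/top0.png

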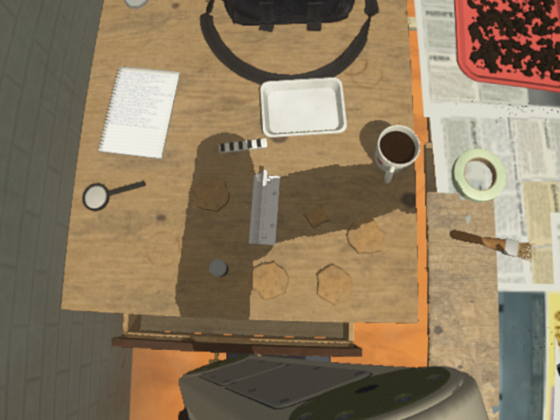

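View pics/scene0.png

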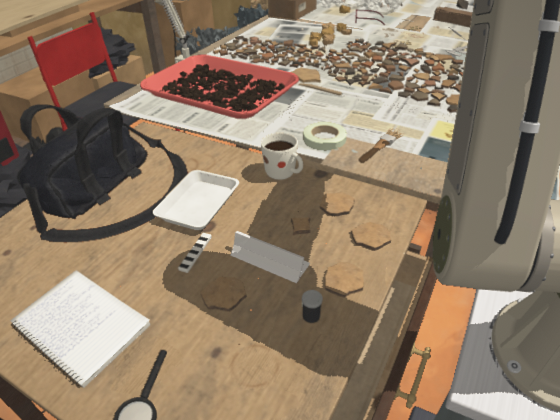

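Top view: there are four look-alike sherds, at (211,194), (269,280), (334,284) and (366,238). The one at (211,194) is farthest left and lies in front of the rest (263,210), so it fits. The film can is at (218,268), the scale bar at (243,146) and the small sherd at (316,215).

```bash
cat > h.py <<'E'
import cv2,numpy as np
def ray(c,px,z):
    px=np.array(px,float).reshape(-1,1,2)
    u=cv2.undistortPoints(px,c["K"],c["dist_coeffs"]).reshape(-1,2)
    T=c["world_from_camera"];d=np.c_[u,np.ones(len(u))]@T[:3,:3].T;o=T[:3,3]
    return o+d*((z-o[2])/d[:,2])[:,None]
def cloud(c):
    h,w=c["z_map"].shape;g=np.stack(np.meshgrid(np.arange(w),np.arange(h)),-1).reshape(-1,1,2).astype(float)
    u=cv2.undistortPoints(g,c["K"],c["dist_coeffs"]).reshape(-1,2);T=c["world_from_camera"]
    return ((np.c_[u,np.ones(len(u))]*c["z_map"].reshape(-1,1))@T[:3,:3].T+T[:3,3]).reshape(h,w,3)
E
python3 - <<'E'
import pickle;from h import *
d=pickle.load(open("cam0.pkl","rb"));c=d["top"];P=cloud(c)
def comp(x0,y0,x1,y1,zl,zh):
    m=np.zeros(P.shape[:2],np.uint8);s=P[y0:y1,x0:x1,2];m[y0:y1,x0:x1]=(s>zl)&(s<zh)
    n,l,st,ce=cv2.connectedComponentsWithStats(m);i=1+st[1:,4].argmax();return l==i
for n,b,zl,zh in[("sherd",(180,165,240,225),.006,.03),("can",(200,250,240,290),.035,.07),("bar",(210,130,275,160),.005,.02),("small",(295,195,335,235),.007,.03),("resttop",(235,160,290,255),.038,.06),("sherdB",(245,255,295,305),.006,.03)]:
    m=comp(*b,zl,zh);q=P[m];r=cv2.minAreaRect((q[:,:2]*1000).astype(np.float32))
    print(n,m.sum(),"mean",q.mean(0).round(4),"z",np.percentile(q[:,2],[5,50,95]).round(4),"rect",np.round(r[0]),np.round(r[1]),round(r[2],1))
    if n=="resttop": print(cv2.boxPoints(r).round(1).tolist())
    if n=="sherd":
        h=cv2.convexHull((q[:,:2]*1000).astype(np.float32));print(cv2.approxPolyDP(h,4,True)[:,0].round().tolist())
for n,b in(("top",(170,120,370,310)),):
    i=d[n]["image"][b[1]:b[3],b[0]:b[2],::-1];cv2.imwrite("pics/crop.png",cv2.convertScaleAbs(cv2.resize(i,None,fx=3,fy=3,interpolation=2),alpha=1.6))
E
```

```text
sherd 925 mean [0.5614 0.1417 0.0098] z [0.007  0.0097 0.0127] rect [562. 141.] [79. 72.] 81.0
[[599.0, 161.0], [568.0, 180.0], [532.0, 169.0], [523.0, 128.0], [549.0, 103.0], [590.0, 115.0]]
can 228 mean [0.4009 0.1118 0.0499] z [0.0473 0.0499 0.0523] rect [401. 112.] [32. 32.] 1.8
bar 420 mean [0.6721 0.0788 0.0081] z [0.0055 0.0079 0.0111] rect [672.  79.] [ 21. 105.] 8.6
small 305 mean [ 0.5175 -0.0856  0.0118] z [0.0086 0.0118 0.0147] rect [516. -86.] [38. 41.] 32.9
resttop 308 mean [0.5301 0.0277 0.0426] z [0.0392 0.0426 0.0458] rect [532.  28.] [ 10. 150.] 87.9
[[456.6000061035156, 26.100000381469727], [606.2000122070312, 20.5], [606.5, 30.399999618530273], [457.0, 36.0]]
sherdB 1008 mean [0.3816 0.0103 0.01  ] z [0.0071 0.01   0.0129] rect [381.  11.] [70. 78.] 25.8
```

View pics/crop.png

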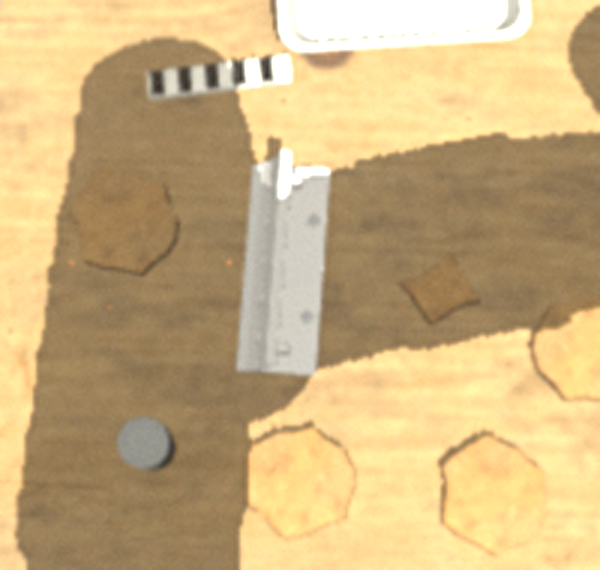

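The crop confirms the target at crop (127,220), the leftmost sherd, directly in front of the rest. Rest origin is about (0.532, 0.055), with yaw −2°. The sherd's trailing edge is inclined about 16.5°, with its midpoint at (550,174). I'll move over, shut the fingers and turn +80°.

Emit:
step_arm(
  deltas=[
    [19, 48, 0, 0, 0, 5, -1],
    [19, 48, 0, 0, 0, 5, -1],
    [19, 48, 0, 0, 0, 5, -1],
    [19, 48, 0, 0, 0, 5, -1],
    [19, 48, 0, 0, 0, 5, -1],
  ],
)

```text
clock: 0.6
tcp_pos: [0.3437, -0.2826, 0.2309]
orientation: [-0.0, 0.902, 0.431, 0.0]
wrist_force: [0.7, 0.4, 0.1]
finger_gap: 0.0123
grip_force: 0.0
```

Emit:
step_arm(
  deltas=[
    [19, 48, 0, 0, 0, 5, -1],
    [19, 48, 0, 0, 0, 5, -1],
    [19, 48, 0, 0, 0, 5, -1],
    [19, 48, 0, 0, 0, 5, -1],
    [19, 48, 0, 0, 0, 5, -1],
  ],
)

```text
clock: 1.1
tcp_pos: [0.4357, -0.0501, 0.2313]
orientation: [0.0, 0.787, 0.617, 0.0]
wrist_force: [1.0, -1.0, 0.0]
finger_gap: -0.0002
grip_force: 0.0
```

Emit:
step_arm(
  deltas=[
    [19, 48, 0, 0, 0, 5, -1],
    [19, 48, 0, 0, 0, 5, -1],
    [19, 48, 0, 0, 0, 5, -1],
    [19, 48, 0, 0, 0, 5, -1],
    [19, 48, 0, 0, 0, 5, -1],
  ],
)

```text
clock: 1.6
tcp_pos: [0.5277, 0.1824, 0.231]
orientation: [-0.0, 0.635, 0.773, -0.0]
wrist_force: [1.0, -0.3, 0.1]
finger_gap: 0.0
grip_force: 0.0
```

Emit:
step_arm(
  deltas=[
    [0, 0, -40, 0, 0, 5, -1],
    [0, 0, -40, 0, 0, 0, -1],
    [0, 0, -40, 0, 0, 0, -1],
    [0, 0, 0, 0, 0, 0, -1],
  ],
)

```text
clock: 2.0
tcp_pos: [0.5226, 0.1796, 0.1054]
orientation: [-0.004, 0.602, 0.798, -0.004]
wrist_force: [-0.1, -0.4, -0.9]
finger_gap: -0.0003
grip_force: 0.0
```

Emit:
step_arm(
  deltas=[
    [8, 16, 0, 0, 0, 0, -1],
    [9, 16, 0, 0, 0, 0, -1],
    [0, 0, -40, 0, 0, 0, -1],
    [0, 0, 0, 0, 0, 0, -1],
    [0, 0, 0, 0, 0, 0, -1],
  ],
)

```text
clock: 2.5
tcp_pos: [0.5443, 0.212, 0.0723]
orientation: [-0.0, 0.602, 0.798, -0.0]
wrist_force: [0.2, 0.1, -0.2]
finger_gap: 0.0001
grip_force: 0.0
```

Emit:
step_arm(
  deltas=[
    [0, 0, -25, 0, 0, 0, -1],
    [0, 0, -25, 0, 0, 0, -1],
    [2, 0, -12, 0, 0, 0, -1],
    [0, 0, -6, 0, 0, 0, -1],
    [0, 0, 0, 0, 0, 0, -1],
  ],
)

```text
clock: 3.0
tcp_pos: [0.547, 0.2121, 0.0039]
orientation: [0.0, 0.602, 0.798, 0.0]
wrist_force: [-0.7, 0.5, 0.2]
finger_gap: -0.0003
grip_force: 0.0
```

Emit:
step_arm(
  deltas=[
    [0, -8, 0, 0, 0, 0, -1],
    [0, -7, 0, 0, 0, 0, -1],
    [0, -5, 0, 0, 0, 0, -1],
    [0, -5, 0, 0, 0, 0, -1],
    [0, -3, 0, 0, 0, 0, -1],
  ],
)

```text
clock: 3.5
tcp_pos: [0.5468, 0.1837, 0.0036]
orientation: [0.0, 0.602, 0.798, 0.0]
wrist_force: [0.5, 0.5, 0.6]
finger_gap: 0.0004
grip_force: 0.3
```

```bash
cat > look.py <<'E'
from workcell import *
from h import *
import sys
c=read_camera("scene" if len(sys.argv)<3 else sys.argv[2]);x=c["image"][200:360,130:360,::-1] if len(sys.argv)<3 else c["image"][110:300,170:370,::-1]
cv2.imwrite(f"pics/{sys.argv[1]}.png",cv2.convertScaleAbs(cv2.resize(x,None,fx=3,fy=3,interpolation=2),alpha=1.5))
s=get_state();print(s["tcp_pos"].round(4),s["wrist_force"].round(2))
E
python3 look.py a1
```

```text
[0.5468 0.1835 0.0036] [ 0.05 -0.28 -0.26]
```

View pics/a1.png

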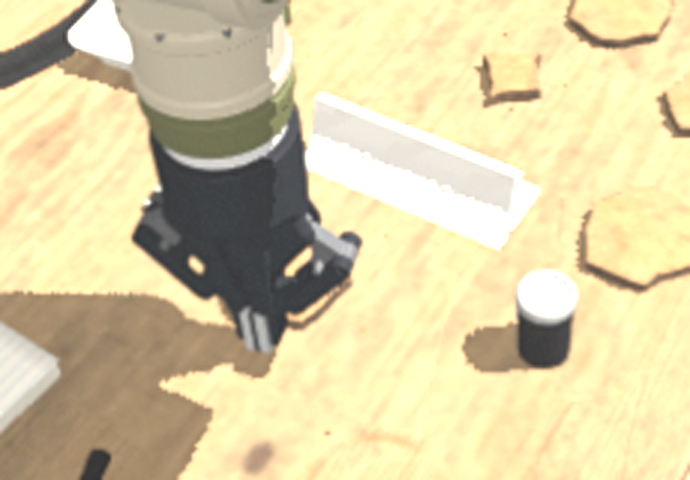

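The fingertips (crop 262,340) are at the sherd's trailing edge. Now a slow push along −y, turning −18° to square it to the rest.

Emit:
step_arm(
  deltas=[
    [0, -4, 0, 0, 0, -1.5, -1],
    [0, -4, 0, 0, 0, -1.5, -1],
    [0, -4, 0, 0, 0, -1.5, -1],
    [0, -4, 0, 0, 0, -1.5, -1],
    [0, -4, 0, 0, 0, -1.5, -1],
  ],
)

```text
clock: 4.05
tcp_pos: [0.5466, 0.164, 0.0033]
orientation: [0.0, 0.654, 0.757, 0.0]
wrist_force: [-0.4, 0.1, 0.4]
finger_gap: -0.0002
grip_force: 0.3
```

Emit:
step_arm(
  deltas=[
    [0, -4, 0, 0, 0, -1.5, -1],
    [0, -4, 0, 0, 0, -1.5, -1],
    [0, -4, 0, 0, 0, -1.5, -1],
    [0, -4, 0, 0, 0, -1.5, -1],
    [0, -4, 0, 0, 0, -1.5, -1],
  ],
)

```text
clock: 4.55
tcp_pos: [0.5466, 0.1439, 0.0033]
orientation: [0.0, 0.702, 0.712, 0.0]
wrist_force: [-0.1, 0.2, -0.9]
finger_gap: -0.0001
grip_force: 0.2
```

```bash
python3 - <<'E'
from workcell import *
from h import *
c=read_camera("top");P=cloud(c)
cv2.imwrite("pics/b1.png",cv2.convertScaleAbs(cv2.resize(c["image"][140:260,170:320,::-1],None,fx=4,fy=4,interpolation=2),alpha=1.6))
E
```

```text
(no output)
```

View pics/b1.png

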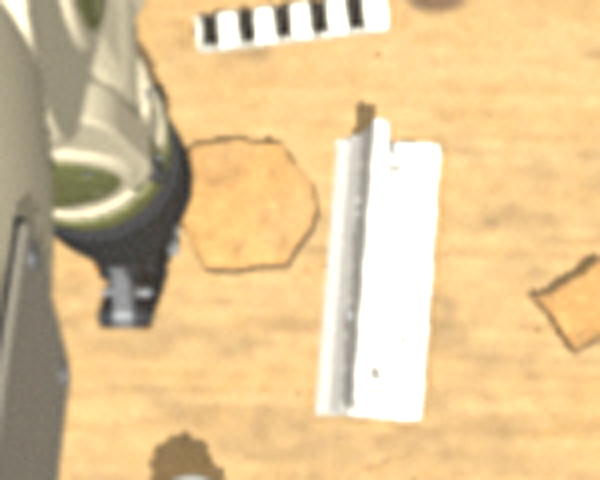

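The tool pushed off-centre, so the sherd turned the wrong way: a vertex (crop 318,208) now leads. I'll back off and measure the whole outline.

Emit:
step_arm(
  deltas=[
    [0, 10, 0, 0, 0, 0, -1],
    [0, 25, 15, 0, 0, 0, -1],
    [0, 45, 30, 0, 0, 0, -1],
    [0, 45, 0, 0, 0, 0, -1],
    [0, 0, 0, 0, 0, 0, -1],
  ],
)

```text
clock: 5.1
tcp_pos: [0.5473, 0.2717, 0.0474]
orientation: [0.0, 0.699, 0.715, 0.002]
wrist_force: [-0.5, 0.5, 0.8]
finger_gap: 0.0003
grip_force: 0.0
```

```bash
cat > outline.py <<'E'
from workcell import *
from h import *
import sys
c=read_camera("top");P=cloud(c)
m=((P[...,2]>.006)&(P[...,2]<.03)&(P[...,0]>.48)&(P[...,0]<.63)&(P[...,1]>.066)&(P[...,1]<.23)).astype(np.uint8)
n,l,st,ce=cv2.connectedComponentsWithStats(m);i=1+st[1:,4].argmax()
ct=max(cv2.findContours((l==i).astype(np.uint8),0,2)[0],key=cv2.contourArea)
w=(ray(c,ct,.012)[:,:2]*1000).astype(np.float32)
h=cv2.convexHull(w);a=cv2.approxPolyDP(h,3.0,True)[:,0]
M=cv2.moments(h);print("ctr",M["m10"]/M["m00"],M["m01"]/M["m00"],"area",M["m00"],"rect",cv2.minAreaRect(h))
for p,q in zip(a,np.roll(a,-1,0)):
    e=q-p;print(p.round(),"len",np.hypot(*e).round(),"ang",np.degrees(np.arctan2(e[1],e[0])).round())
E
python3 outline.py
```

```text
ctr 567.7592421685099 99.87870014676216 area 4221.489798411494 rect ((566.6795654296875, 101.94194030761719), (70.21778869628906, 72.69631958007812), 1.4797569513320923)
[599. 125.] len 20.0 ang 152.0
[581. 135.] len 18.0 ang 170.0
[563. 138.] len 32.0 ang -144.0
[538. 119.] len 11.0 ang -125.0
[531. 110.] len 38.0 ang -82.0
[537.  72.] len 12.0 ang -28.0
[548.  67.] len 37.0 ang -0.0
[585.  66.] len 19.0 ang 37.0
[600.  78.] len 47.0 ang 91.0
```

```bash
sed -i 's/>.066/>.053/; s/Y,3.0/Y,2.5/; s/"top")/sys.argv[1])/' outline.py; sed -i 's/approxPolyDP(h,3.0/approxPolyDP(h,2.2/' outline.py; python3 outline.py top; echo; python3 outline.py scene
```

```text
ctr 567.5524064312169 98.30220436964032 area 4436.011413400061 rect ((566.7752075195312, 98.6229019165039), (70.19792938232422, 79.33712768554688), 1.4797569513320923)
[599. 125.] len 20.0 ang 152.0
[581. 135.] len 18.0 ang 170.0
[563. 138.] len 37.0 ang -145.0
[533. 117.] len 19.0 ang -95.0
[532.  98.] len 26.0 ang -79.0
[537.  72.] len 23.0 ang -31.0
[557.  61.] len 13.0 ang -7.0
[570.  59.] len 14.0 ang 21.0
[583.  64.] len 22.0 ang 38.0
[600.  78.] len 35.0 ang 88.0
[602. 112.] len 13.0 ang 101.0

ctr 566.5487505555735 105.07919788475289 area 4551.536189285805 rect ((565.6101684570312, 105.45240020751953), (80.11607360839844, 71.5307846069336), 85.33524322509766)
[567.  65.] len 18.0 ang 19.0
[584.  71.] len 21.0 ang 41.0
[600.  85.] len 27.0 ang 85.0
[602. 112.] len 23.0 ang 106.0
[596. 134.] len 32.0 ang 159.0
[566. 146.] len 10.0 ang -167.0
[557. 143.] len 33.0 ang -140.0
[532. 122.] len 40.0 ang -89.0
[532.  82.] len 26.0 ang -34.0
[554.  68.] len 13.0 ang -11.0
```

Tip-first geometry: the centre is about (567,101), and a flat edge pair (±y, 74 mm apart) needs about +26° of turn to sit square. I'll do that with a light sideways push (−x) on the trailing end of its right side, at about (601,120). That also centres it.

Emit:
step_arm(
  deltas=[
    [30, -20, 0, 0, 0, 0, -1],
    [30, -40, 0, 0, 0, 0, -1],
    [25, -42, 0, 0, 0, 0, -1],
    [0, -40, 0, 0, 0, 0, -1],
    [0, 0, 0, 0, 0, 0, -1],
  ],
)

```text
clock: 5.75
tcp_pos: [0.6317, 0.1172, 0.0451]
orientation: [0.0, 0.704, 0.71, -0.001]
wrist_force: [0.5, 0.5, -0.2]
finger_gap: -0.0001
grip_force: 0.0
```

Emit:
step_arm(
  deltas=[
    [0, 0, -20, 0, 0, 0, -1],
    [0, 0, -18, 0, 0, 0, -1],
    [0, 0, -5, 0, 0, 0, -1],
    [0, 0, 0, 0, 0, 0, -1],
  ],
)

```text
clock: 6.15
tcp_pos: [0.63, 0.1234, 0.0018]
orientation: [-0.001, 0.702, 0.713, -0.001]
wrist_force: [0.4, 0.3, 0.6]
finger_gap: 0.0
grip_force: 0.0
```

Emit:
step_arm(
  deltas=[
    [0, 7, 2, 0, 0, 0, -1],
    [-5, 0, 0, 0, 0, 0, -1],
    [-5, 0, 0, 0, 0, 0, -1],
    [-4, 0, 0, 0, 0, 0, -1],
    [-4, 0, 0, 0, 0, 0, -1],
  ],
)

```text
clock: 6.65
tcp_pos: [0.6131, 0.131, 0.0054]
orientation: [0.0, 0.701, 0.713, 0.0]
wrist_force: [0.3, 0.1, -0.3]
finger_gap: -0.0002
grip_force: 0.0
```

Emit:
step_arm(
  deltas=[
    [-4, 0, 0, 0, 0, 0, -1],
    [-4, 0, 0, 0, 0, 0, -1],
    [-4, 0, 0, 0, 0, 0, -1],
    [-4, 0, 0, 0, 0, 0, -1],
    [0, 0, 0, 0, 0, 0, -1],
  ],
)

```text
clock: 7.15
tcp_pos: [0.5969, 0.1308, 0.005]
orientation: [-0.0, 0.701, 0.713, -0.0]
wrist_force: [-0.2, 0.4, -1.0]
finger_gap: -0.0001
grip_force: 0.0
```

Emit:
step_arm(
  deltas=[
    [10, 10, 0, 0, 0, 0, -1],
    [0, 40, 15, 0, 0, 0, -1],
    [0, 45, 30, 0, 0, 0, -1],
    [0, 45, 0, 0, 0, 0, -1],
    [0, 0, 0, 0, 0, 0, -1],
  ],
)

```text
clock: 7.65
tcp_pos: [0.6081, 0.2731, 0.0491]
orientation: [0.0, 0.699, 0.715, 0.002]
wrist_force: [0.2, -0.4, -0.0]
finger_gap: 0.0
grip_force: 0.0
```

```bash
python3 outline.py top; python3 look.py c1 top
```

```text
ctr 558.395915858827 94.51511105056282 area 4425.774947141879 rect ((558.5438842773438, 94.66830444335938), (71.83137512207031, 78.0423355102539), 18.023292541503906)
[586. 127.] len 25.0 ang 164.0
[561. 134.] len 11.0 ang -176.0
[550. 133.] len 40.0 ang -137.0
[521. 106.] len 41.0 ang -76.0
[530.  66.] len 22.0 ang -26.0
[550.  56.] len 11.0 ang -8.0
[561.  54.] len 14.0 ang 21.0
[574.  59.] len 28.0 ang 46.0
[593.  80.] len 26.0 ang 92.0
[593. 105.] len 22.0 ang 109.0
[0.6071 0.2686 0.0475] [-0.27 -0.04 -0.73]
```

View pics/c1.png

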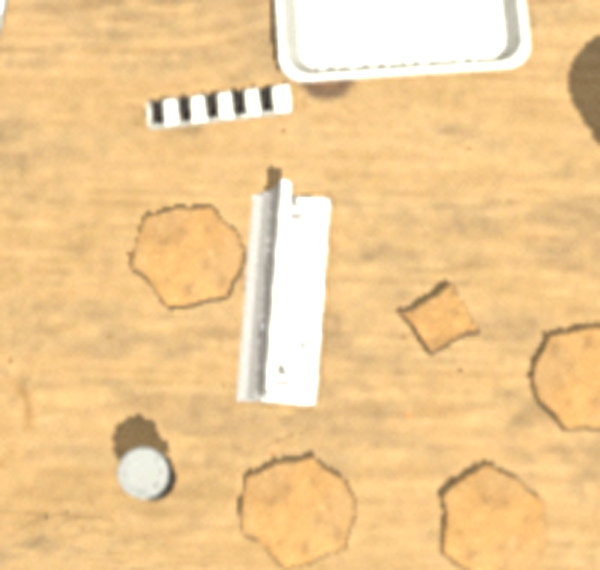

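It turned about 10°, and needs about 20° more. The leading edge is (243,247)–(225,293) in the crop. I'll repeat the side push with more lever.

Emit:
step_arm(
  deltas=[
    [8, -45, 0, 0, 0, 0, -1],
    [0, -45, 0, 0, 0, 0, -1],
    [0, -42, 0, 0, 0, 0, -1],
    [0, 0, -20, 0, 0, 0, -1],
    [0, 0, 0, 0, 0, 0, -1],
  ],
)

```text
clock: 8.25
tcp_pos: [0.6133, 0.1322, 0.0252]
orientation: [-0.002, 0.703, 0.711, -0.002]
wrist_force: [-1.9, -0.5, -0.4]
finger_gap: -0.0
grip_force: 0.0
```

Emit:
step_arm(
  deltas=[
    [0, 0, -15, 0, 0, 0, -1],
    [0, 0, -8, 0, 0, 0, -1],
    [0, 0, 0, 0, 0, 0, -1],
  ],
)

```text
clock: 8.55
tcp_pos: [0.6141, 0.1355, 0.0034]
orientation: [-0.001, 0.701, 0.713, -0.001]
wrist_force: [-0.8, 0.5, 1.1]
finger_gap: -0.0001
grip_force: 0.0
```

Emit:
step_arm(
  deltas=[
    [-4, -2, 0, 0, 0, 0, -1],
    [-4, 0, 0, 0, 0, 0, -1],
    [-4, 0, 0, 0, 0, 0, -1],
    [-4, 0, 0, 0, 0, 0, -1],
    [-4, 0, 0, 0, 0, 0, -1],
  ],
)

```text
clock: 9.05
tcp_pos: [0.5953, 0.1336, 0.0052]
orientation: [0.0, 0.701, 0.713, 0.0]
wrist_force: [0.3, 1.0, 0.2]
finger_gap: -0.0001
grip_force: 0.1
```

Emit:
step_arm(
  deltas=[
    [-4, 0, 0, 0, 0, 0, -1],
    [-4, 0, 0, 0, 0, 0, -1],
    [-4, 0, 0, 0, 0, 0, -1],
    [-4, 0, 0, 0, 0, 0, -1],
    [0, 0, 0, 0, 0, 0, -1],
  ],
)

```text
clock: 9.55
tcp_pos: [0.5788, 0.1335, 0.0048]
orientation: [-0.0, 0.701, 0.713, -0.0]
wrist_force: [0.1, -0.0, -0.1]
finger_gap: -0.0002
grip_force: 0.0
```

Emit:
step_arm(
  deltas=[
    [10, 10, 0, 0, 0, 0, -1],
    [0, 40, 15, 0, 0, 0, -1],
    [0, 45, 30, 0, 0, 0, -1],
    [0, 45, 0, 0, 0, 0, -1],
    [0, 0, 0, 0, 0, 0, -1],
  ],
)

```text
clock: 10.05
tcp_pos: [0.5901, 0.2754, 0.0487]
orientation: [0.0, 0.699, 0.715, 0.002]
wrist_force: [-1.5, 0.2, 0.4]
finger_gap: -0.0005
grip_force: 0.0
```

```bash
sed -i 's/>.053/>.048/' outline.py; python3 outline.py top
```

```text
ctr 544.0988201059871 91.83890281304143 area 4423.671818229603 rect ((542.968505859375, 91.95840454101562), (71.88002014160156, 77.9205551147461), 7.4253339767456055)
[580.  79.] len 28.0 ang 96.0
[577. 107.] len 21.0 ang 116.0
[568. 126.] len 12.0 ang 162.0
[557. 129.] len 26.0 ang 179.0
[531. 130.] len 38.0 ang -131.0
[506. 101.] len 15.0 ang -80.0
[508.  86.] len 29.0 ang -67.0
[520.  59.] len 20.0 ang -16.0
[539.  53.] len 15.0 ang 3.0
[555.  54.] len 10.0 ang 28.0
[563.  59.] len 26.0 ang 50.0
```

Near enough square now (leading edge about −8°, rest −2°). Now behind the trailing edge at x≈543, and push.

Emit:
step_arm(
  deltas=[
    [-25, -45, 0, 0, 0, -3, -1],
    [-25, -40, 0, 0, 0, 0, -1],
    [0, -22, -20, 0, 0, 0, -1],
    [0, 0, -18, 0, 0, 0, -1],
    [0, 0, -6, 0, 0, 0, -1],
  ],
)

```text
clock: 10.6
tcp_pos: [0.5383, 0.1621, 0.0016]
orientation: [-0.001, 0.721, 0.693, -0.002]
wrist_force: [-1.6, 0.3, -0.8]
finger_gap: -0.0001
grip_force: 0.0
```

Emit:
step_arm(
  deltas=[
    [0, 0, 0, 0, 0, 0, -1],
  ],
)

```text
clock: 10.7
tcp_pos: [0.5392, 0.1634, 0.0024]
orientation: [-0.001, 0.72, 0.694, -0.001]
wrist_force: [-0.3, 0.2, 0.3]
finger_gap: -0.0
grip_force: 0.0
```

Emit:
step_arm(
  deltas=[
    [4, -4, 2, 0, 0, 0, -1],
    [0, -6, 0, 0, 0, 0, -1],
    [0, -4, 0, 0, 0, 0, -1],
    [0, -4, 0, 0, 0, 0, -1],
    [0, -4, 0, 0, 0, 0, -1],
  ],
)

```text
clock: 11.2
tcp_pos: [0.5444, 0.1421, 0.0058]
orientation: [0.0, 0.72, 0.694, 0.0]
wrist_force: [-0.2, 0.7, 0.1]
finger_gap: -0.0001
grip_force: 0.5
```

Emit:
step_arm(
  deltas=[
    [0, -4, 0, 0, 0, 0, -1],
    [0, -4, 0, 0, 0, 0, -1],
    [0, -4, 0, 0, 0, 0, -1],
    [0, -4, 0, 0, 0, 0, -1],
    [0, -2, 0, 0, 0, 0, -1],
  ],
)

```text
clock: 11.7
tcp_pos: [0.5442, 0.1241, 0.0055]
orientation: [-0.0, 0.72, 0.694, 0.0]
wrist_force: [0.5, 2.3, -0.1]
finger_gap: 0.0
grip_force: 0.6
```

```bash
python3 look.py d1 top; python3 look.py d2
```

```text
[0.5443 0.1238 0.0055] [-0.63  0.41 -0.22]
[0.5443 0.1239 0.0055] [-0.56 -0.2  -0.13]
```

View pics/d1.png

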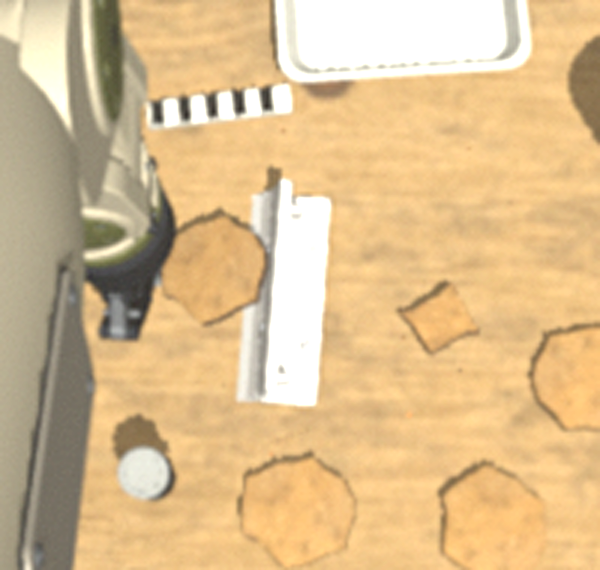

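The leading edge is flush on the slope (crop 265,265) and climbing. Continuing.

Emit:
step_arm(
  deltas=[
    [0, -4, -1, 0, 0, 0, -1],
    [0, -4, -1, 0, 0, 0, -1],
    [0, -4, 0, 0, 0, 0, -1],
    [0, -4, 0, 0, 0, 0, -1],
    [0, -4, 0, 0, 0, 0, -1],
  ],
)

```text
clock: 12.3
tcp_pos: [0.5441, 0.1037, 0.0033]
orientation: [0.0, 0.72, 0.694, -0.0]
wrist_force: [0.1, 0.1, -0.8]
finger_gap: 0.0
grip_force: 0.2
```

Emit:
step_arm(
  deltas=[
    [0, -4, 0, 0, 0, 0, -1],
    [0, -4, 0, 0, 0, 0, -1],
    [0, -4, 0, 0, 0, 0, -1],
    [0, -3, 0, 0, 0, 0, -1],
    [0, -2, 0, 0, 0, 0, -1],
  ],
)

```text
clock: 12.8
tcp_pos: [0.5443, 0.087, 0.0035]
orientation: [0.0, 0.72, 0.694, 0.0]
wrist_force: [-0.6, -0.3, -0.4]
finger_gap: 0.0
grip_force: 0.2
```

```bash
cat > tilt.py <<'E'
from workcell import *
from h import *
for n in("top","scene"):
    c=read_camera(n);P=cloud(c).reshape(-1,3);h=cv2.cvtColor(c["image"],cv2.COLOR_RGB2HSV).reshape(-1,3)
    m=(P[:,2]>.012)&(P[:,2]<.095)&(P[:,0]>.48)&(P[:,0]<.61)&(P[:,1]>-.02)&(P[:,1]<.14)&(h[:,1]>70)&(h[:,0]>5)&(h[:,0]<25)
    q=P[m]*1000
    if len(q)<30: print(n,len(q));continue
    ce=np.median(q,0);q=q[np.linalg.norm(q-ce,axis=1)<60];u,s,v=np.linalg.svd(q-q.mean(0),full_matrices=False)
    nn=v[2]*np.sign(v[2][2]);print(n,len(q),"mean",q.mean(0).round(),"normal",nn.round(2),"tilt",np.degrees(np.arccos(nn[2])).round(1),"zmax",np.percentile(q[:,2],98).round(),"lo",np.percentile(q,2,0).round(),"hi",np.percentile(q,98,0).round(),"sv",(s/np.sqrt(len(q))).round(1))
s=get_state();print(s["tcp_pos"].round(4),s["wrist_force"].round(2))
E
python3 tilt.py
```

```text
top 596 mean [547.  44.  43.] normal [0.06 0.72 0.69] tilt 46.2 zmax 64.0 lo [514.  23.  17.] hi [583.  70.  64.] sv [19.6 17.1  4.5]
scene 99 mean [532.  48.  45.] normal [0.89 0.21 0.4 ] tilt 66.4 zmax 62.0 lo [514.  24.  12.] hi [543. 100.  62.] sv [21.6 11.4  5.9]
[0.5444 0.087  0.0036] [0.46 0.07 0.61]
```

Emit:
step_arm(
  deltas=[
    [0, -2, 0, 0, 0, 0, -1],
    [0, -2, 0, 0, 0, 0, -1],
    [0, -2, 0, 0, 0, 0, -1],
    [0, -2, 0, 0, 0, 0, -1],
    [0, 0, 0, 0, 0, 0, -1],
  ],
)

```text
clock: 13.4
tcp_pos: [0.5443, 0.0791, 0.0035]
orientation: [0.0, 0.72, 0.694, -0.0]
wrist_force: [-0.4, -0.1, -0.2]
finger_gap: -0.0005
grip_force: 0.0
```

```bash
python3 tilt.py
```

```text
top 496 mean [546.  40.  48.] normal [0.05 0.79 0.61] tilt 52.7 zmax 69.0 lo [514.  21.  16.] hi [583.  64.  69.] sv [19.8 16.3  4. ]
scene 76 mean [532.  48.  45.] normal [-0.99  0.13  0.06] tilt 86.3 zmax 69.0 lo [516.  23.  13.] hi [558.  91.  69.] sv [20.4 12.7  9.8]
[0.5444 0.0792 0.0036] [ 0.27  0.07 -0.61]
```

Emit:
step_arm(
  deltas=[
    [0, -2, 0, 0, 0, 0, -1],
    [0, -2, 0, 0, 0, 0, -1],
    [0, -2, 0, 0, 0, 0, -1],
    [0, 0, 0, 0, 0, 0, -1],
    [0, 0, 0, 0, 0, 0, -1],
  ],
)

```text
clock: 14.0
tcp_pos: [0.5443, 0.0732, 0.0035]
orientation: [0.0, 0.72, 0.694, -0.0]
wrist_force: [-0.2, 0.4, -0.1]
finger_gap: 0.0
grip_force: 0.0
```

```bash
python3 tilt.py; python3 look.py e1
```

```text
top 406 mean [543.  37.  52.] normal [0.08 0.86 0.51] tilt 59.3 zmax 73.0 lo [511.  21.  18.] hi [581.  62.  73.] sv [20.5 15.4  4.7]
scene 76 mean [528.  50.  42.] normal [0.92 0.35 0.2 ] tilt 78.4 zmax 73.0 lo [503.  24.  13.] hi [539.  88.  73.] sv [17.1 15.3  8.1]
[0.5443 0.0733 0.0035] [-0.49 -0.07 -0.59]
[0.5443 0.0733 0.0035] [-0.18 -0.19 -0.59]
```

View pics/e1.png

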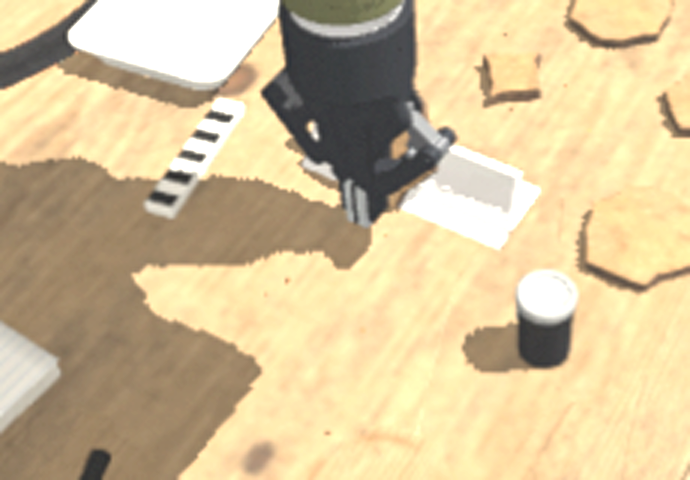

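The sherd stands leaning at about 60°, hidden behind the gripper, with its top at 73 mm. I'll nudge 2 mm more, then retreat slowly and check that it stays.

Emit:
step_arm(
  deltas=[
    [0, -2, 0, 0, 0, 0, -1],
    [0, 0, 0, 0, 0, 0, -1],
    [0, 2, 0, 0, 0, 0, -1],
    [0, 3, 0, 0, 0, 0, -1],
    [0, 5, 0, 0, 0, 0, -1],
  ],
)

```text
clock: 14.65
tcp_pos: [0.5443, 0.0813, 0.0035]
orientation: [0.0, 0.72, 0.694, -0.0]
wrist_force: [0.4, -0.0, -0.2]
finger_gap: 0.0
grip_force: 0.0
```

Emit:
step_arm(
  deltas=[
    [0, 20, 0, 0, 0, 0, -1],
    [0, 45, 0, 0, 0, 0, -1],
    [0, 20, 40, 0, 0, 0, -1],
    [0, 0, 50, 0, 0, 0, -1],
    [0, 0, 40, 0, 0, 0, -1],
  ],
)

```text
clock: 15.15
tcp_pos: [0.5442, 0.1677, 0.1355]
orientation: [0.0, 0.719, 0.695, 0.0]
wrist_force: [2.0, -0.5, -0.2]
finger_gap: 0.0
grip_force: 0.0
```

```bash
python3 tilt.py
```

```text
top 463 mean [547.  38.  48.] normal [0.02 0.86 0.51] tilt 59.5 zmax 72.0 lo [514.  21.  15.] hi [582.  56.  72.] sv [19.2 18.7  1.9]
scene 1028 mean [547.  44.  43.] normal [0.02 0.87 0.49] tilt 60.6 zmax 70.0 lo [514.  25.  14.] hi [581.  59.  70.] sv [18.9 18.2  1.9]
[0.5482 0.1678 0.14  ] [0.98 0.46 0.04]
```

It leans stably at about 60°, with the top edge at y≈15 and z≈70. Now over and behind the wall.

Emit:
step_arm(
  deltas=[
    [0, -40, 0, 0, 0, 0, -1],
    [0, -50, 0, 0, 0, 0, -1],
    [0, -50, 0, 0, 0, 0, -1],
    [0, -50, 0, 0, 0, 0, -1],
    [0, -10, 0, 0, 0, 0, -1],
  ],
)

```text
clock: 15.75
tcp_pos: [0.5441, -0.038, 0.1329]
orientation: [0.0, 0.722, 0.692, -0.001]
wrist_force: [-0.1, 0.5, -0.3]
finger_gap: -0.0
grip_force: 0.0
```

Emit:
step_arm(
  deltas=[
    [0, 0, -30, 0, 0, 0, -1],
    [0, 0, -30, 0, 0, 0, -1],
    [0, 0, -15, 0, 0, 0, -1],
    [0, 0, -8, 0, 0, 0, -1],
    [0, 0, 0, 0, 0, 0, -1],
  ],
)

```text
clock: 16.25
tcp_pos: [0.5433, -0.033, 0.0492]
orientation: [-0.001, 0.72, 0.694, -0.001]
wrist_force: [-0.3, 0.5, 0.1]
finger_gap: -0.0001
grip_force: 0.0
```

Emit:
step_arm(
  deltas=[
    [3, 5, 2, 0, 0, 0, -1],
    [0, 5, 0, 0, 0, 0, -1],
    [0, 5, 0, 0, 0, 0, -1],
    [0, 5, 0, 0, 0, 0, -1],
    [0, 5, 0, 0, 0, 0, -1],
  ],
)

```text
clock: 16.75
tcp_pos: [0.5475, -0.008, 0.0529]
orientation: [0.0, 0.72, 0.694, 0.0]
wrist_force: [-1.0, -0.9, 0.4]
finger_gap: 0.0006
grip_force: 0.0
```

Emit:
step_arm(
  deltas=[
    [0, 3, 0, 0, 0, 0, -1],
    [0, 3, 0, 0, 0, 0, -1],
    [0, 3, 0, 0, 0, 0, -1],
    [0, 3, 0, 0, 0, 0, -1],
    [0, 3, 0, 0, 0, 0, -1],
  ],
)

```text
clock: 17.25
tcp_pos: [0.5473, 0.0065, 0.0525]
orientation: [0.0, 0.72, 0.694, -0.0]
wrist_force: [0.8, -0.2, -0.2]
finger_gap: -0.0001
grip_force: 0.0
```

Emit:
step_arm(
  deltas=[
    [0, 3, 0, 0, 0, 0, -1],
    [0, 3, 0, 0, 0, 0, -1],
    [0, 3, 0, 0, 0, 0, -1],
    [0, 3, 0, 0, 0, 0, -1],
    [0, 3, 0, 0, 0, 0, -1],
  ],
)

```text
clock: 17.75
tcp_pos: [0.5473, 0.0216, 0.0525]
orientation: [0.0, 0.72, 0.694, 0.0]
wrist_force: [-0.5, -0.1, 0.1]
finger_gap: 0.0001
grip_force: 0.0
```

```bash
python3 tilt.py
```

```text
top 0
scene 927 mean [547.  53.  46.] normal [0.   0.95 0.32] tilt 71.3 zmax 75.0 lo [515.  39.  14.] hi [580.  62.  75.] sv [18.8 17.9  2.8]
[0.5473 0.0218 0.0525] [-0.14 -0.28  0.44]
```

Tipping as planned, now about 71°. Continuing slowly.

Emit:
step_arm(
  deltas=[
    [0, 3, 0, 0, 0, 0, -1],
    [0, 3, 0, 0, 0, 0, -1],
    [0, 3, 0, 0, 0, 0, -1],
    [0, 3, 0, 0, 0, 0, -1],
    [0, 3, 0, 0, 0, 0, -1],
  ],
)

```text
clock: 18.35
tcp_pos: [0.5473, 0.0366, 0.0525]
orientation: [0.0, 0.72, 0.694, 0.0]
wrist_force: [-0.3, 0.6, -0.5]
finger_gap: -0.0
grip_force: 0.0
```

Emit:
step_arm(
  deltas=[
    [0, 3, 0, 0, 0, 0, -1],
    [0, 3, 0, 0, 0, 0, -1],
    [0, 3, 0, 0, 0, 0, -1],
    [0, 3, 0, 0, 0, 0, -1],
    [0, 0, 0, 0, 0, 0, -1],
  ],
)

```text
clock: 18.85
tcp_pos: [0.5473, 0.0488, 0.0525]
orientation: [-0.0, 0.72, 0.694, 0.0]
wrist_force: [-0.4, 0.7, -0.3]
finger_gap: 0.0002
grip_force: 0.0
```

```bash
python3 tilt.py; python3 outline.py scene|head -1
```

```text
top 0
scene 87 mean [542. 121.  13.] normal [-0.  0.  1.] tilt 0.2 zmax 13.0 lo [516.  90.  12.] hi [578. 139.  13.] sv [17.7 12.6  0.4]
[0.5473 0.0484 0.0525] [ 0.74  0.29 -0.28]
ctr 549.7218594492524 113.17071044342985 area 4732.887604621588 rect ((549.7469482421875, 112.9605712890625), (82.34834289550781, 73.92796325683594), 64.0053939819336)
```

It fell flat, with its centre about (550,110) and z≈12. Retreating upward and checking.

Emit:
step_arm(
  deltas=[
    [0, -10, 10, 0, 0, 0, -1],
    [0, -30, 40, 0, 0, 0, -1],
    [0, -50, 40, 0, 0, 0, -1],
    [0, -50, 40, 0, 0, 0, -1],
    [0, 0, 0, 0, 0, 0, -1],
  ],
)

```text
clock: 19.5
tcp_pos: [0.5505, -0.0754, 0.1707]
orientation: [0.005, 0.722, 0.692, 0.002]
wrist_force: [1.1, 0.1, -0.7]
finger_gap: 0.0001
grip_force: 0.0
```

```bash
python3 outline.py top|head -1; python3 look.py f1
```

```text
ctr 565.3096948071039 143.53092221717 area 28.424397406168282 rect ((565.7181396484375, 143.47755432128906), (1.9654642343521118, 19.294069290161133), 67.20699310302734)
[ 0.5478 -0.0714  0.1664] [-0.74  0.96 -0.21]
```

View pics/f1.png

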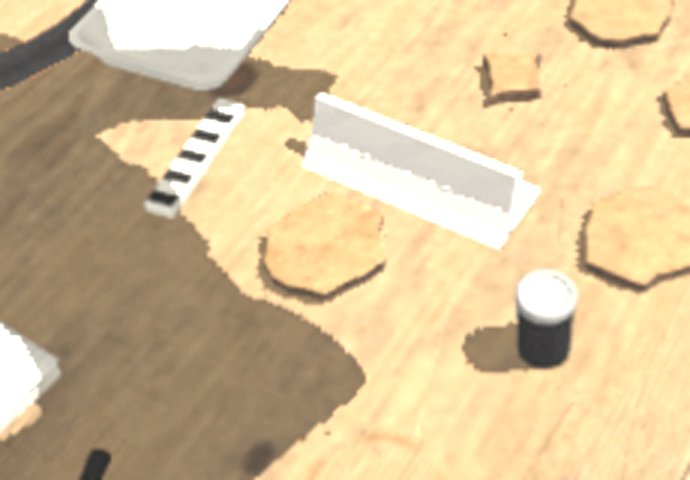

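The turned sherd lies flat in front of the rest (crop 322,245), and the film can, scale bar and small sherd are where they were. The arm is clear, so I'm handing in.

```bash
python3 -c "
from workcell import *
print(hand_in())"
```

```text
the job is handed in; nothing more can be done
None
```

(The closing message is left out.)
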